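# Moisture-check plaster moulds and return them to their labelled slots

## Task

Check the plaster moulds on the pottery bench with the moisture meter: press its tip onto the black dot on each mould that is there and hold it there for two seconds, in the order round, square, cross-shaped, oblong, while they are still out on the bench. Then hang the meter back upright in its holder and return every mould, dotted face up, to the slot whose label shows its outline, lying flat on the slot's floor. Leave the tub and the brush jar where they are.

Things in the scene. Friction and masses are not known exactly. Their poses are not given: they have to be found in the camera images.
- mould_round: round white plaster press mould, a disc 60 mm in diameter, 36 mm high, about 0.12 kg, loose, lying flat on the bench with its dotted face up. Origin: centre of its underside; z up. May be absent (None).
- mark_round (a point): centre of the black dot, 8 mm across, on the top face of the round mould, 15 mm along the mould's own +x from its middle and 36 mm above its underside: the test point. None if the mould is absent.
- mould_square: square white plaster press mould, 52 x 52 mm, 36 mm high, about 0.12 kg, loose, lying flat on the bench with its dotted face up. Origin: centre of its underside; z up. May be absent (None).
- mark_square (a point): centre of the black dot, 8 mm across, on the top face of the square mould, 15 mm along the mould's own +x from its middle and 36 mm above its underside: the test point. None if the mould is absent.
- mould_cross: cross-shaped white plaster press mould, a plus-shaped cross 60 x 60 mm with arms 26 mm wide along its own x and y, 36 mm high, about 0.12 kg, loose, lying flat on the bench with its dotted face up. Origin: centre of its underside; z up. May be absent (None).
- mark_cross (a point): centre of the black dot, 8 mm across, on the top face of the cross-shaped mould, 19 mm along the mould's own +x from its middle and 36 mm above its underside: the test point. None if the mould is absent.
- mould_oblong: oblong white plaster press mould, 64 mm long (own x) by 30 mm wide (own y), 36 mm high, about 0.12 kg, loose, lying flat on the bench with its dotted face up. Origin: centre of its underside; z up. May be absent (None).
- mark_oblong (a point): centre of the black dot, 8 mm across, on the top face of the oblong mould, 19 mm along the mould's own +x from its middle and 36 mm above its underside: the test point. None if the mould is absent.
- slot_round_floor (a point): centre of the floor of the storage slot whose paper label shows a dark round silhouette. Inside 70 x 70 mm, walls 4 mm thick rising 8 mm above this floor, floor 10 mm above the bench; fixed. Own x and y run along the walls; the label lies flat on a low ledge beside the slot, on its +x side.
- slot_square_floor (a point): centre of the floor of the storage slot whose paper label shows a dark square silhouette. Inside 70 x 70 mm, walls 4 mm thick rising 8 mm above this floor, floor 10 mm above the bench; fixed. Own x and y run along the walls; the label lies flat on a low ledge beside the slot, on its +x side.
- slot_cross_floor (a point): centre of the floor of the storage slot whose paper label shows a dark cross-shaped silhouette. Inside 70 x 70 mm, walls 4 mm thick rising 8 mm above this floor, floor 10 mm above the bench; fixed. Own x and y run along the walls; the label lies flat on a low ledge beside the slot, on its +x side.
- slot_oblong_floor (a point): centre of the floor of the storage slot whose paper label shows a dark oblong silhouette. Inside 70 x 70 mm, walls 4 mm thick rising 8 mm above this floor, floor 10 mm above the bench; fixed. Own x and y run along the walls; the label lies flat on a low ledge beside the slot, on its +x side.
- rack: fixed storage rack: a dark 160 x 430 x 6 mm board carrying the four slots, alike but for their labels, side by side 105 mm apart along its y. Which slot stands where changes from start to start. Origin: centre of its underside.
- meter: moisture meter, 0.15 kg, loose, hanging upright in its holder at the start. Origin: middle of the underside of its 48 x 48 x 8 mm grey shoulder plate, z up. On the plate stands the black grip, 32 mm (own x) by 24 mm (own y), 8 to 60 mm above the origin; below it a round stem, 20 mm diameter, 50 mm long, then a thin sprung steel tip ending 66 mm below the origin.
- meter_tip (a point): the lowest point of the meter's sprung steel tip (rounded, 7 mm diameter).
- meter_plunger (a joint): how far the meter's sprung tip is pushed in, m: 0 free, 0.006 fully in. It takes about 1 N to start and 4 N fully in; it springs out again.
- holder_top (a point): middle of the top of the meter's fixed wooden holder, 64 x 64 mm, 75 mm high, on a 100 x 100 x 6 mm foot. A square hole 32 x 32 mm runs down through it; the meter's stem hangs in the hole with the shoulder plate resting on the top (meter origin at this point). Own x and y run along its sides.
- tub: bystander: white open plastic tub, 120 mm across, 85 mm high, loose. Origin: centre of underside.
- jar: bystander: terracotta jar, 70 mm across and 100 mm high, with brushes standing to 200 mm, loose. Origin: centre of underside.
Things that resemble listed ones, but are neither listed nor needed, are in the scene too. Leave any brown or turquoise look-alike of the mould_oblong alone.

How it is judged:
On the way, in this order (a step that is already met when the one before it is completed fails the run):
1. the meter's tip is pressed on the black dot of the round mould (within 7 mm, over 0.5 N) and held there before that mould is in its slot (if there is one) (distance between meter_tip and mark_round below 0.007 m and contact force between meter and mould_round above 0.5 N and horizontal distance between mould_round and slot_round_floor above 0.04 m), for 1.5 s.
2. the meter's tip is pressed on the black dot of the square mould (within 7 mm, over 0.5 N) and held there before that mould is in its slot (if there is one) (distance between meter_tip and mark_square below 0.007 m and contact force between meter and mould_square above 0.5 N and horizontal distance between mould_square and slot_square_floor above 0.04 m), for 1.5 s.
3. the meter's tip is pressed on the black dot of the cross-shaped mould (within 7 mm, over 0.5 N) and held there before that mould is in its slot (if there is one) (distance between meter_tip and mark_cross below 0.007 m and contact force between meter and mould_cross above 0.5 N and horizontal distance between mould_cross and slot_cross_floor above 0.04 m), for 1.5 s.
4. the meter's tip is pressed on the black dot of the oblong mould (within 7 mm, over 0.5 N) and held there before that mould is in its slot (if there is one) (distance between meter_tip and mark_oblong below 0.007 m and contact force between meter and mould_oblong above 0.5 N and horizontal distance between mould_oblong and slot_oblong_floor above 0.04 m), for 1.5 s.
5. the meter hangs in its holder again, let go (horizontal distance between meter and holder_top below 0.014 m and z of meter in the frame of holder_top between -0.004 and 0.004 m and angle between meter's own z axis and vertical below 0.08 rad and contact force between the fingers and meter below 0.1 N), for 0.2 s.
At the end, for the whole second after the job is handed in: the meter hangs upright in its holder (within 14 mm sideways, shoulder within 4 mm of the holder's top, tilt under 0.08 rad), let go; every mould present lies at rest in the slot with its own silhouette, within 24 mm of the middle, within 4 mm of the floor, upright within 0.06 rad (all of step 5 and horizontal distance between mould_round and slot_round_floor below 0.024 m and z of mould_round in the frame of slot_round_floor between -0.004 and 0.004 m and angle between each of mould_round, mould_square, mould_cross, mould_oblong's own z axis and vertical below 0.06 rad and linear speed of each of mould_round, mould_square, mould_cross, mould_oblong below 0.02 m/s and horizontal distance between mould_square and slot_square_floor below 0.024 m and z of mould_square in the frame of slot_square_floor between -0.004 and 0.004 m and horizontal distance between mould_cross and slot_cross_floor below 0.024 m and z of mould_cross in the frame of slot_cross_floor between -0.004 and 0.004 m and horizontal distance between mould_oblong and slot_oblong_floor below 0.024 m and z of mould_oblong in the frame of slot_oblong_floor between -0.004 and 0.004 m); the robot touches nothing.
It fails at once if the tub or the brush jar is moved more than 30 mm (distance of any of tub, jar from where it was at the start of the episode above 0.03 m).
Of mould_round, mould_square, mould_cross, mould_oblong only 3 to 4 are there at a start; the rules pass over those that are not, and their reading is None.
At some moment in a run one of mould_round, mould_square, mould_cross, mould_oblong may be knocked a few centimetres aside while the robot is not near it.
It also fails if it takes over 210 s, if anything falls off the work surface, if the arm or the gripper's body presses on something with over 40 N, if the wrist force passes 120 N, or if a joint passes its speed limit or range.

## Robot

A 7-joint arm with a two-finger parallel gripper is mounted at the origin on the work surface. World frame = base frame: x ahead of the robot, y to its left, z up, the work surface at z = 0. Lengths are in m, angles in rad, forces in N, time in s.
With the tool pointing down it reaches from about 0.425 to 0.875 m from the base axis. Payload 4.7 kg.
Tool frame: the origin (TCP) lies midway between the tips of the shut fingers; the grasp point (between the pads) lies 19 mm behind it; z points along the fingers, y is the line along which they close (so a half turn about z gives the same grasp; the last joint's range is limited). The gripper opens to 87 mm and grips with 3 to 60 N. Pads are 19 mm wide; open, the fingers measure 117 mm over their backs; the gripper's body (75 mm by 190 mm) begins 51 mm behind the grasp point.
Start: joints at [-1.117, 0.321, -0.07, 1.45, 0.023, 1.371, -0.057], TCP at [0.277, 0.588, 0.223] pointing down, gripper open.
Joint ranges: [-2.86, 2.86], [-0.3, 2.09], [-1.38, 1.24], [0.06, 2.45], [-1.56, 4.7], [0.09, 2.05], [-2.69, 2.69]. Speed limits (rad/s): [2.57, 2.57, 3.14, 3.14, 3.14, 3.14, 3.14].

## Interface

Orientations are given as a rotation vector (axis times angle).
In Python, from bench import ctrl gives the robot as it stands. The module is installed in compiled form; this text tells all that it offers.
- The arm moves only by the tool carry_out, never from a script. Its argument "steps" is a list of rows, each a list of 7 numbers: the turn, a rotation vector about the world's x, y, z in degrees, then the shift along the world's x, y, z in cm, then the opening, from 0 (shut) to 1 (fully open). A call has 1 to 12 rows; each row is the pose to reach, as a shift and turn from the pose commanded when the call began; what a row does not reach only later rows make up. A row lasts 1/10 s, in which the tool goes at most 50 mm and 8.59 degrees, less where a joint would pass 70% of its speed; a pose out of reach is approached as far as the arm can. A call with a gripper value outside its range is refused whole. The fingers move at their own pace and stop on an object; "squeeze" is the grip in N (left out, the last holds). Time passes only in rows, so rows that repeat a pose let the fingers close. It gives the time, the measured TCP pose, the force, the opening and the grip force at its end, in the units of the state.
- ctrl.get_state(): the state, without advancing time (a new reading comes with each control period).
- ctrl.get_image(name): name is "side" or "top" or "wrist"; returns a dict with "pixels" (400x640x3 uint8, red, green, blue), "camera_matrix" (3x3 intrinsics, pixels), "k1" (the pictures are not rectified: a ray, as slopes to the right and down, at radius r is drawn at 1 + k1 r^2 times it, then the intrinsics apply), "cam_to_world" (4x4, takes a point from camera to world coordinates); the wrist camera has in their place "T_tool_cam" (4x4, takes a point from camera to tool coordinates, whose origin is the TCP and whose axes are the flange's). Camera axes: x right, y down, z forward; pixel columns grow to the right and rows downward; lengths in m; the calibration is good to about 2 mm. A picture is of the moment at which its call begins: read the wrist's pose just before it. There is no depth.
- ctrl.close_job(): hands the job in; it is judged then, once.
The state is a dict: "time": time; "joint_positions": joint angles; "qd": joint speeds; "joint_torque": joint torques, N m; "position": TCP position; "tool_rot": TCP orientation; "ft_force": force on the tool from outside, world axes, zero at the start; "torque": the same for the moment, N m; "grip_width": opening from 0.0 (shut) to 1.0 (fully open); "grip_force": force on a finger pad.
Only numpy, scipy, OpenCV 4.12 (cv2) and the standard library are available. Lean on these libraries where they do the work, as an engineer would, in place of code of your own. Each camera call takes 0.05 s, during which the arm holds its last target. There are 200 camera calls.

## Working session

There is one attempt and no reset: what is moved stays moved. The work goes in short steps, Python scripts to look and compute and a tool call to move; the robot and the scene stay as the last step left them, time stands still between calls to the robot, and variables do not carry over. Pictures are saved under pics/ and viewed, at most 14 in all, crops included, and the job is handed in when it is done.

Besides the shell and the picture viewer there is one more tool, called after "Request:" in YAML: its name, and indented under it one key for each argument. carry_out: Moves the arm, as the interface text tells. Its arguments: {"type":"object","properties":{"steps":{"type":"array","items":{"type":"array","items":{"type":"number"}}},"squeeze":{"type":"number"}},"required":["steps"]}

```bash
mkdir -p pics
cat > h.py <<'E'
import numpy as np, cv2, json
from bench import ctrl
from scipy.spatial.transform import Rotation as R
def snap(name,fn):
    s=ctrl.get_state(); d=ctrl.get_image(name)
    if name=='wrist':
        T=np.eye(4);T[:3,:3]=R.from_rotvec(s['tool_rot']).as_matrix();T[:3,3]=s['position']
        M=T@np.array(d['T_tool_cam'])
    else: M=np.array(d['cam_to_world'])
    np.savez('pics/'+fn+'.npz',px=d['pixels'],K=d['camera_matrix'],k1=d['k1'],M=M)
    cv2.imwrite('pics/'+fn+'.png',d['pixels'][:,:,::-1])
def ray(fn,u,v):
    d=np.load('pics/'+fn+'.npz');K=d['K'];k=float(d['k1'])
    a=np.array([(u-K[0,2])/K[0,0],(v-K[1,2])/K[1,1]]);b=a.copy()
    for _ in range(30): b=a/(1+k*(b@b))
    M=d['M'];return M[:3,3],M[:3,:3]@np.array([*b,1.])
def onz(fn,u,v,z):
    o,r=ray(fn,u,v);return o+r*(z-o[2])/r[2]
def tri(*obs):
    A=np.zeros((3,3));B=np.zeros(3)
    for f,u,v in obs:
        o,r=ray(f,u,v);r=r/np.linalg.norm(r);P=np.eye(3)-np.outer(r,r);A+=P;B+=P@o
    p=np.linalg.solve(A,B)
    res=[np.linalg.norm(np.cross(p-ray(f,u,v)[0],ray(f,u,v)[1]/np.linalg.norm(ray(f,u,v)[1]))) for f,u,v in obs]
    return p,max(res)
def crop(fn,u0,v0,u1,v1,k,out):
    im=cv2.imread('pics/'+fn+'.png')[v0:v1,u0:u1]
    cv2.imwrite('pics/'+out+'.png',cv2.resize(im,None,fx=k,fy=k,interpolation=cv2.INTER_CUBIC))
E
python3 - <<'E'
from h import *
print(ctrl.get_state())
snap('side','s0');snap('top','t0');snap('wrist','w0')
for f in['s0','t0','w0']:print(np.load('pics/'+f+'.npz')['M'].round(3),np.load('pics/'+f+'.npz')['K'][0])
E
```

```text
{'time': 0.0, 'joint_positions': array([-1.11690964,  0.32182489, -0.07009684,  1.4516801 ,  0.02261116,
        1.37075363, -0.0569143 ]), 'qd': array([-0.00077576, -0.00074227, -0.00032835,  0.00051814, -0.00028532,
       -0.00093889, -0.00014469]), 'joint_torque': array([ 2.49200612e-04, -4.91289282e+01, -4.03803606e-01, -3.12529743e+01,
       -6.39027846e-02,  4.37590457e-02,  1.84256387e-04]), 'position': array([0.27654615, 0.58763835, 0.22145779]), 'tool_rot': array([-6.85147919e-01, -3.06565355e+00,  2.91071699e-03]), 'ft_force': array([ 0.56184897, -0.40407534,  0.42257666]), 'torque': array([ 0.05085516,  0.02585503, -0.05172087]), 'grip_force': 0.0, 'grip_width': 1.001962886121679}
[[-0.99  -0.083  0.112  0.425]
 [-0.139  0.495 -0.858  0.697]
 [ 0.016 -0.865 -0.501  0.491]
 [ 0.     0.     0.     1.   ]] [365.96115307   0.         318.4886158 ]
[[-2.000e-03 -9.860e-01  1.640e-01  3.700e-01]
 [-1.000e+00  1.000e-03 -9.000e-03 -4.000e-02]
 [ 8.000e-03 -1.640e-01 -9.860e-01  1.068e+00]
 [ 0.000e+00  0.000e+00  0.000e+00  1.000e+00]] [374.17406967   0.         317.2468398 ]
[[ 0.425  0.868  0.258  0.206]
 [ 0.905 -0.407 -0.123  0.622]
 [-0.002  0.286 -0.958  0.383]
 [ 0.     0.     0.     1.   ]] [275.44410219   0.         317.30327808]
```

View pics/t0.png

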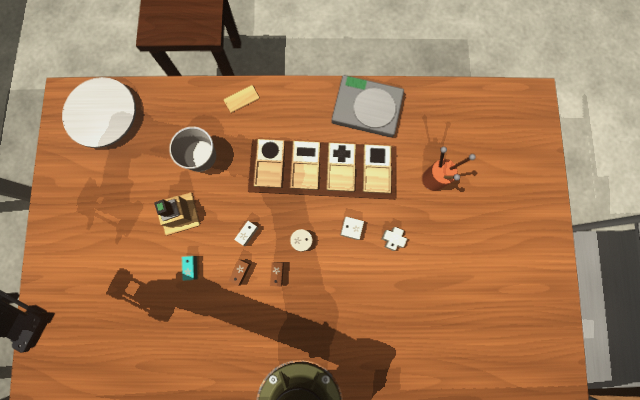

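View pics/s0.png

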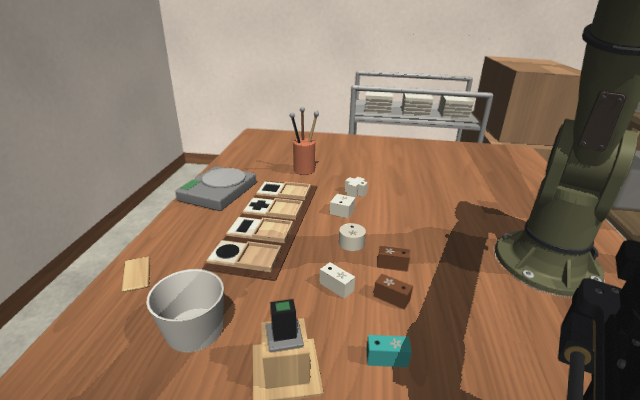

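The top view shows all four white moulds: oblong at (246,233), round at (301,240), square at (352,228) and cross at (395,238). The brown blocks at (240,271) and (278,273) and the turquoise block at (189,267) are look-alikes, so I'll leave them alone. From left to right the slots are labelled round, oblong, cross and square. The meter is in its holder at about (167,210). I'll enlarge both views.

Run:
```python
from h import *
crop('t0',145,130,410,255,3,'t0c')
crop('s0',200,170,400,400,2.6,'s0c')
```

```text
(no output)
```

View pics/t0c.png

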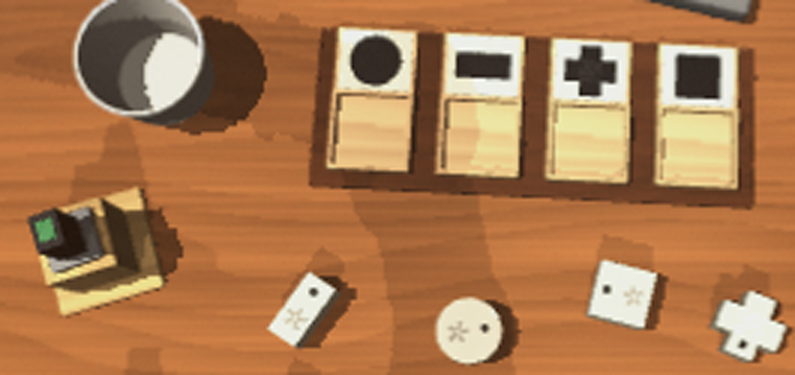

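View pics/s0c.png

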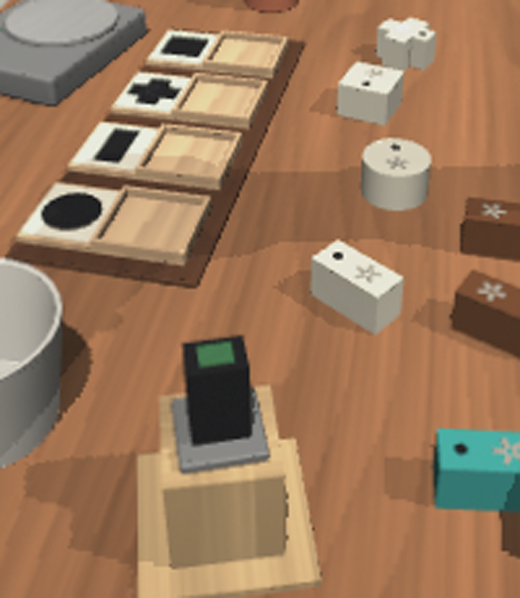

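The crops confirm the moulds and labels: each mould's dot and star lie along its own x axis, and the meter's grip and plate are clear. Next I'll triangulate.

Run:
```python
from h import *
T=lambda x,y:('t0',145+x/3-.33,130+y/3-.33)
S=lambda x,y:('s0',200+x/2.6-.3,170+y/2.6-.3)
np.set_printoptions(precision=4,suppress=True)
D={'ob':((313,292),(338,256)),'ro':((485,328),(396,147)),'sq':((606,289),(366,84)),'cr':((742,344),(422,34))}
C={'ob':[(318,273),(341,286),(300,347),(268,332)],'ro':[(469,330)],'sq':[(603,261),(658,276),(645,328),(588,313)],'cr':[(749,326)]}
for k,(a,b) in D.items():
    print(k,tri(T(*a),S(*b)),[onz(*T(*c),.036)[:2].round(4) for c in C[k]],onz(*T(*a),.036)[:2])
for n,c in dict(ro=[(337,93),(412,95),(408,172),(330,167)],ob=[(449,98),(521,101),(519,177),(440,173)],cr=[(553,103),(627,109),(628,183),(549,178)],sq=[(662,108),(737,112),(737,188),(657,183)]).items():
    print('slot',n,np.mean([onz(*T(*p),.018) for p in c],0))
print('rack corner',[tri(T(313,186),S(197,287)),tri(T(752,206),S(303,42))])
# label corners/slots side
print('slot ro near-right rim',tri(T(412,171),S(182,263)), tri(T(412,95),S(95,243)))
print('grip top',tri(T(47,230),S(214,355)),[onz(*S(*p),.141)[:2] for p in[(183,345),(243,337),(247,365),(188,372)]],[onz(*T(*p),.141)[:2] for p in[(30,217),(57,208),(68,245),(42,255)]])
print('plate',[onz(*S(*p),.089)[:2] for p in[(178,403),(253,385),(270,455),(180,470)]],'holder foot',[onz(*S(*p),.006)[:2] for p in[(137,455),(292,440),(320,580),(137,598)]],[onz(*T(*p),.006)[:2] for p in[(138,187),(163,288),(66,314)]])
```

```text
ob (array([0.4732, 0.14  , 0.0366]), np.float64(0.00010507304392333913)) [array([0.4907, 0.1359]), array([0.4786, 0.1144]), array([0.4226, 0.1507]), array([0.4363, 0.1804])] [0.4731 0.1401]
ro (array([ 0.4396, -0.0185,  0.0367]), np.float64(0.00018228716209372684)) [array([ 0.438 , -0.0039])] [ 0.4398 -0.0185]
sq (array([ 0.4757, -0.1301,  0.0364]), np.float64(0.00017238392053318705)) [array([ 0.5016, -0.1277]), array([ 0.4875, -0.1785]), array([ 0.4395, -0.1655]), array([ 0.4534, -0.1132])] [ 0.4755 -0.1301]
cr (array([ 0.4247, -0.2544,  0.0362]), np.float64(0.00016124452069691931)) [array([ 0.4411, -0.2615])] [ 0.4246 -0.2544]
slot ro [0.6294 0.091  0.018 ]
slot ob [ 0.6239 -0.0151  0.018 ]
slot cr [ 0.6179 -0.1178  0.018 ]
slot sq [ 0.6135 -0.2226  0.018 ]
rack corner [(array([ 0.5803,  0.1493, -0.0005]), np.float64(0.00048313991490391977)), (array([ 0.5592, -0.2752,  0.0047]), np.float64(0.00042159415125924603))]
slot ro near-right rim (array([ 0.6126,  0.0591, -0.0561]), np.float64(0.006290157036563203)) (array([ 0.6905,  0.0597, -0.0437]), np.float64(0.007316947342203676))
grip top (array([0.5163, 0.3496, 0.1346]), np.float64(0.0005399199385107118)) [array([0.5324, 0.3515]), array([0.5033, 0.3409]), array([0.4974, 0.36  ]), array([0.5253, 0.3692])] [array([0.5258, 0.362 ]), array([0.5335, 0.3396]), array([0.502 , 0.3283]), array([0.4936, 0.3497])]
plate [array([0.54  , 0.3439]), array([0.5019, 0.3245]), array([0.4842, 0.3707]), array([0.5278, 0.3872])] holder foot [array([0.5784, 0.3165]), array([0.4847, 0.2896]), array([0.4545, 0.3834]), array([0.551 , 0.4094])] [array([0.5778, 0.3173]), array([0.48  , 0.2883]), array([0.4552, 0.3797])]
```

The two views agree: dots at z≈0.0365, grip top at z≈0.135, so the holder top is at 0.075. The holder centre is about (0.517,0.350) with a yaw of about 17°. I'll move above the meter.

Request:
carry_out:
  steps:
    - [0, 0, -46, 24, -23.8, 2, 1]
    - [0, 0, -46, 24, -23.8, 2, 1]
    - [0, 0, -46, 24, -23.8, 2, 1]
    - [0, 0, -46, 24, -23.8, 2, 1]
    - [0, 0, -46, 24, -23.8, 2, 1]
    - [0, 0, -46, 24, -23.8, 2, 1]
    - [0, 0, -46, 24, -23.8, 2, 1]
    - [0, 0, -46, 24, -23.8, 2, 1]
    - [0, 0, -46, 24, -23.8, 2, 1]
    - [0, 0, -46, 24, -23.8, 2, 1]
    - [0, 0, -46, 24, -23.8, 2, 1]
    - [0, 0, -46, 24, -23.8, 2, 1]
  squeeze: 25

```text
time: 1.35
position: [0.5157, 0.3515, 0.2424]
tool_rot: [-1.825, -2.557, 0.0]
ft_force: [0.4, -0.6, 0.2]
grip_width: 0.998
grip_force: 0.0
```

Run:
```python
from h import *
snap('wrist','w1');s=ctrl.get_state();print(s['position'],s['tool_rot'],s['joint_positions'].round(2))
```

```text
[0.51590884 0.35119402 0.24246485] [-1.82593664e+00 -2.55619829e+00  1.82567395e-04] [-0.81  0.26  0.2   1.5  -0.05  1.39 -0.27]
```

View pics/w1.png

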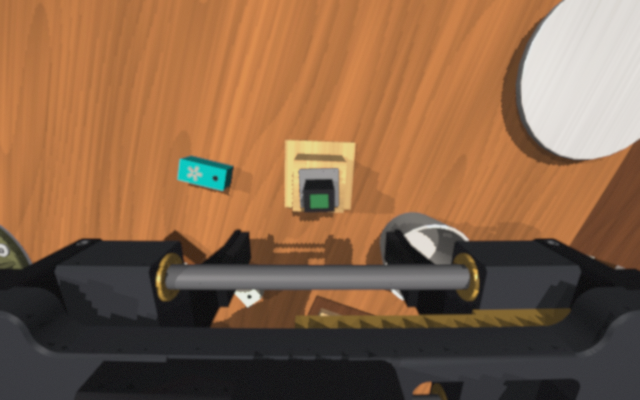

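The wrist view shows the grip centred at about (319,200) and square to the fingers. I'll work out the remaining offset.

Run:
```python
from h import *
np.set_printoptions(precision=4,suppress=True)
for p in[(303,191),(334,190),(336,211),(304,212),(319,201)]:print(p,onz('w1',*p,.135)[:2])
print([onz('w1',*p,.083)[:2] for p in[(299,169),(340,168)]],[onz('w1',*p,.006)[:2] for p in[(284.5,140.5),(355,142.5),(353,212),(286,211)]])
print('tri',tri(('w1',319,201),('t0',145+45/3,130+230/3)),tri(('w1',319,201),('s0',200+214/2.6,170+355/2.6)))
```

```text
(303, 191) [0.4999 0.3545]
(334, 190) [0.5291 0.3656]
(336, 211) [0.5387 0.3453]
(304, 212) [0.5078 0.3335]
(319, 201) [0.5186 0.3498]
[array([0.4889, 0.3646]), array([0.5341, 0.3814])] [array([0.4564, 0.3822]), array([0.552 , 0.4121]), array([0.5869, 0.3137]), array([0.4896, 0.2819])]
tri (array([0.5167, 0.35  , 0.1352]), np.float64(0.0018660097375968274)) (array([0.5177, 0.3491, 0.1334]), np.float64(0.0010751293668216544))
```

Request:
carry_out:
  steps:
    - [0, 0, 1.5, 0.15, -0.15, -4, 1]
    - [0, 0, 1.5, 0.15, -0.15, -8, 1]
    - [0, 0, 1.5, 0.15, -0.15, -11.5, 1]
    - [0, 0, 1.5, 0.15, -0.15, -15.1, 1]
    - [0, 0, 1.5, 0.15, -0.15, -15.1, 1]
    - [0, 0, 1.5, 0.15, -0.15, -15.1, 0]
    - [0, 0, 1.5, 0.15, -0.15, -15.1, 0]
    - [0, 0, 1.5, 0.15, -0.15, -15.1, 0]
    - [0, 0, 1.5, 0.15, -0.15, -15.1, 0]
    - [0, 0, 1.5, 0.15, -0.15, -15.1, 0]
    - [0, 0, 1.5, 0.15, -0.15, -15.1, 0]
    - [0, 0, 1.5, 0.15, -0.15, -15.1, 0]

```text
time: 2.6
position: [0.5183, 0.3486, 0.0917]
tool_rot: [1.795, 2.578, 0.0]
ft_force: [-0.6, 1.1, 0.4]
grip_width: 0.449
grip_force: 0.0
```

Request:
carry_out:
  steps:
    - [0, 0, 0, 0, 0, 0, 0]
    - [0, 0, 0, 0, 0, 0, 0]
    - [0, 0, 0, 0, 0, 0, 0]
    - [0, 0, 0, 0, 0, 0, 0]
    - [0, 0, 0, 0, 0, 0, 0]
    - [0, 0, 0, 0, 0, 3, 0]
    - [0, 0, 0, 0, 0, 6, 0]
    - [0, 0, 0, 0, 0, 9, 0]
    - [0, 0, 0, 0, 0, 10, 0]
    - [0, 0, 0, 0, 0, 10, 0]
    - [0, 0, 0, 0, 0, 10, 0]

```text
time: 3.7
position: [0.5175, 0.3482, 0.1898]
tool_rot: [-1.795, -2.578, 0.004]
ft_force: [0.1, -0.1, -1.9]
grip_width: 0.365
grip_force: 25.0
```

Run:
```python
from h import *
snap('side','s1');s=ctrl.get_state();print(s['position'],s['ft_force'],s['grip_width'],s['grip_force'])
crop('s1',180,90,420,400,1.9,'s1c')
```

```text
[0.51723201 0.34798471 0.18927213] [ 0.44775066 -0.04654755 -1.25447015] 0.36353073608268066 24.998683794401586
```

View pics/s1c.png

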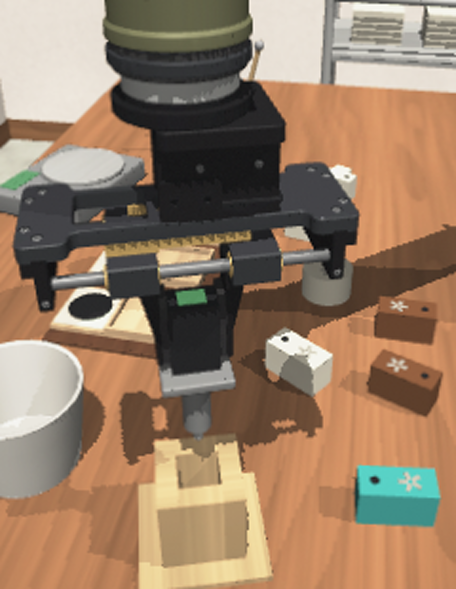

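The meter is held upright with the tip clear of the holder. Next is a point above the round dot.

Request:
carry_out:
  steps:
    - [0, 0, 0, -7.7, -36.8, 0, 0]
    - [0, 0, 0, -7.7, -36.8, 0, 0]
    - [0, 0, 0, -7.7, -36.8, 0, 0]
    - [0, 0, 0, -7.7, -36.8, 0, 0]
    - [0, 0, 0, -7.7, -36.8, 0, 0]
    - [0, 0, 0, -7.7, -36.8, 0, 0]
    - [0, 0, 0, -7.7, -36.8, 0, 0]
    - [0, 0, 0, -7.7, -36.8, 0, 0]
    - [0, 0, 0, -7.7, -36.8, 0, 0]
    - [0, 0, 0, -7.7, -36.8, -3, 0]
    - [0, 0, 0, -7.7, -36.8, -6, 0]
    - [0, 0, 0, -7.7, -36.8, -6, 0]

```text
time: 4.95
position: [0.4372, -0.0187, 0.1271]
tool_rot: [-1.79, -2.573, 0.011]
ft_force: [-1.9, -0.1, -1.6]
grip_width: 0.368
grip_force: 25.0
```

Run:
```python
from h import *
snap('side','s2');snap('wrist','w2');s=ctrl.get_state();print(s['position'],s['ft_force'],s['joint_positions'].round(2))
a=cv2.imread('pics/s2.png')[170:300,270:430];b=cv2.imread('pics/w2.png')
a=cv2.resize(a,None,fx=4,fy=4,interpolation=cv2.INTER_CUBIC)
cv2.imwrite('pics/m2.png',a)
```

```text
[ 0.44061473 -0.01877508  0.1310209 ] [ 0.12746489  0.55632246 -1.08279186] [-0.5  -0.08  0.47  2.07  0.04  1.14  0.3 ]
```

View pics/m2.png

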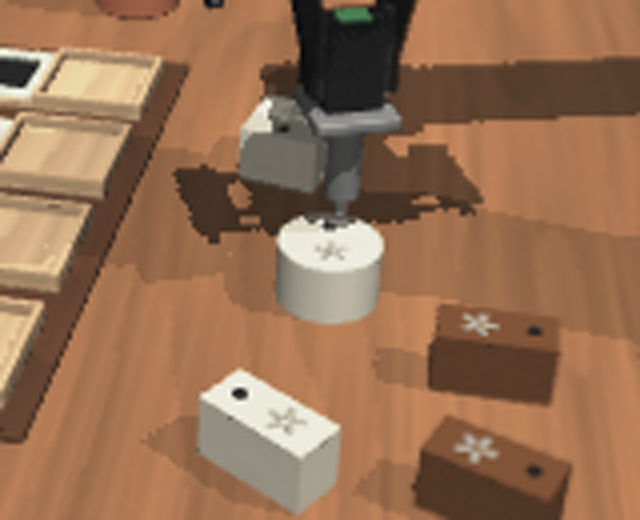

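Run:
```python
from h import *
np.set_printoptions(precision=4,suppress=True)
print('tip',[onz('s2',270+340/4-.37,170+v/4-.37,z) for z in(.046,.048) for v in(215,219)])
print('dot',onz('s2',270+331/4-.37,170+223/4-.37,.0365), 'ob dot',onz('s2',270+240/4-.37,170+393/4-.37,.0365))
```

```text
tip [array([ 0.4339, -0.017 ,  0.046 ]), array([ 0.4337, -0.0128,  0.046 ]), array([ 0.4339, -0.0138,  0.048 ]), array([ 0.4336, -0.0096,  0.048 ])]
dot [ 0.4388 -0.0227  0.0365] ob dot [0.4735 0.139  0.0365]
```

The picture was taken while the arm was still settling, so I'll let it settle and look again.

Request:
carry_out:
  steps:
    - [0, 0, 0, 0, 0, 0, 0]
    - [0, 0, 0, 0, 0, 0, 0]
    - [0, 0, 0, 0, 0, 0, 0]
    - [0, 0, 0, 0, 0, 0, 0]
    - [0, 0, 0, 0, 0, 0, 0]

```text
time: 5.55
position: [0.4415, -0.0193, 0.1319]
tool_rot: [1.795, 2.578, 0.001]
ft_force: [0.3, 0.3, -0.8]
grip_width: 0.365
grip_force: 25.0
```

Run:
```python
from h import *
s=ctrl.get_state();print(s['position'],s['ft_force'],R.from_rotvec(s['tool_rot']).as_matrix()[:,2])
snap('side','s3');snap('wrist','w3')
a=cv2.imread('pics/s3.png')[190:260,320:390];b=cv2.imread('pics/w3.png')
a=cv2.resize(a,None,fx=8,fy=8,interpolation=cv2.INTER_CUBIC)
cv2.imwrite('pics/m3.png',a)
```

```text
[ 0.44146473 -0.01932227  0.13193498] [ 0.25963928  0.33753969 -0.79443082] [ 7.10104025e-04  2.32266545e-04 -9.99999721e-01]
```

View pics/m3.png

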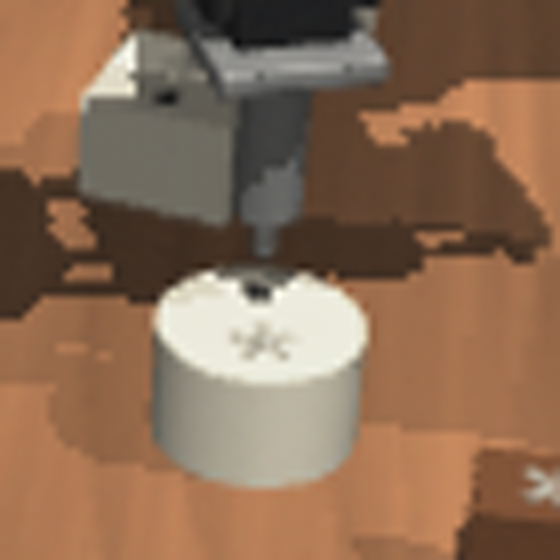

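The tip ends at crop (265,258) and the dot sits at (260,291), so they are nearly in line.

Run:
```python
from h import *
np.set_printoptions(precision=4,suppress=True)
f=lambda x,y:(320+x/8-.44,190+y/8-.44)
print([onz('s3',*f(265,258),z) for z in(.046,.048,.050)])
print(onz('s3',*f(260,291),.0365))
```

```text
[array([ 0.4387, -0.0231,  0.046 ]), array([ 0.4386, -0.0199,  0.048 ]), array([ 0.4386, -0.0166,  0.05  ])]
[ 0.4394 -0.0202  0.0365]
```

Request:
carry_out:
  steps:
    - [0, 0, 0, 0, -0.1, -0.5, 0]
    - [0, 0, 0, 0, -0.1, -1, 0]
    - [0, 0, 0, 0, -0.1, -1.3, 0]
    - [0, 0, 0, 0, -0.1, -1.6, 0]
    - [0, 0, 0, 0, -0.1, -1.6, 0]
    - [0, 0, 0, 0, -0.1, -1.6, 0]
    - [0, 0, 0, 0, -0.1, -1.6, 0]
    - [0, 0, 0, 0, -0.1, -1.6, 0]
    - [0, 0, 0, 0, -0.1, -1.6, 0]
    - [0, 0, 0, 0, -0.1, -1.6, 0]
    - [0, 0, 0, 0, -0.1, -1.6, 0]
    - [0, 0, 0, 0, -0.1, -1.6, 0]

```text
time: 6.85
position: [0.4413, -0.0203, 0.1156]
tool_rot: [1.795, 2.578, 0.0]
ft_force: [-1.2, -0.8, 1.5]
grip_width: 0.362
grip_force: 25.0
```

Request:
carry_out:
  steps:
    - [0, 0, 0, 0, 0, 0, 0]
    - [0, 0, 0, 0, 0, 0, 0]
    - [0, 0, 0, 0, 0, 0, 0]
    - [0, 0, 0, 0, 0, 0, 0]
    - [0, 0, 0, 0, 0, 0, 0]
    - [0, 0, 0, 0, 0, 0, 0]
    - [0, 0, 0, 0, 0, 0, 0]
    - [0, 0, 0, 0, 0, 0, 0]
    - [0, 0, 0, 0, 0, 0, 0]
    - [0, 0, 0, 0, 0, 0, 0]
    - [0, 0, 0, 0, 0, 0, 0]
    - [0, 0, 0, 0, 0, 0, 0]

```text
time: 8.05
position: [0.4413, -0.0204, 0.1156]
tool_rot: [1.795, 2.578, 0.0]
ft_force: [-1.1, -0.7, 0.5]
grip_width: 0.367
grip_force: 25.0
```

Run:
```python
from h import *
snap('side','s4');snap('top','t4');s=ctrl.get_state();print(s['time'],s['position'],s['ft_force'])
for f,g in(('s0','s4'),('t0','t4')):
    a=cv2.imread(f'pics/{f}.png').astype(int);b=cv2.imread(f'pics/{g}.png').astype(int)
    d=(abs(a-b).max(2)>40).astype('uint8')
    print(f,{n:int(d[v-9:v+9,u-9:u+9].sum()) for n,(u,v) in (dict(ob=(246,233),sq=(352,228),cr=(395,238),ro=(301,240)) if f=='t0' else dict(ob=(337,279),sq=(342,205),cr=(356,186),ro=(352,237))).items()})
```

```text
8.15 [ 0.44124922 -0.02036602  0.11557682] [-2.16816374  0.38129409  0.23732462]
s0 {'ob': 0, 'sq': 285, 'cr': 324, 'ro': 0}
t0 {'ob': 0, 'sq': 272, 'cr': 311, 'ro': 318}
```

Request:
carry_out:
  steps:
    - [0, 0, 0, 0, 0, 3, 0]
    - [0, 0, 0, 0, 0, 5, 0]
    - [0, 0, 0, 1, -3.5, 5, 0]
    - [0, 0, 0, 2, -7.5, 5, 0]
    - [0, 0, 0, 3.6, -11.15, 5, 0]
    - [0, 0, 0, 3.6, -11.15, 3, 0]
    - [0, 0, 0, 3.6, -11.15, 1.6, 0]
    - [0, 0, 0, 3.6, -11.15, 1.6, 0]
    - [0, 0, 0, 3.6, -11.15, 1.6, 0]
    - [0, 0, 0, 3.6, -11.15, 1.6, 0]
    - [0, 0, 0, 3.6, -11.15, 1.6, 0]

```text
time: 9.25
position: [0.4779, -0.1313, 0.1323]
tool_rot: [1.793, 2.578, 0.002]
ft_force: [-0.0, -0.6, -1.7]
grip_width: 0.367
grip_force: 25.0
```

Run:
```python
from h import *
s=ctrl.get_state();print(s['position'],s['ft_force'])
snap('side','s5')
a=cv2.imread('pics/s4.png')[190:260,320:390];b=cv2.imread('pics/s5.png')[160:230,310:380]
cv2.imwrite('pics/m5.png',cv2.resize(np.hstack([a,b]),None,fx=5.7,fy=5.7,interpolation=cv2.INTER_CUBIC))
```

```text
[ 0.47786996 -0.13131633  0.1323468 ] [-0.03934088 -0.63747753 -1.65019028]
```

View pics/m5.png

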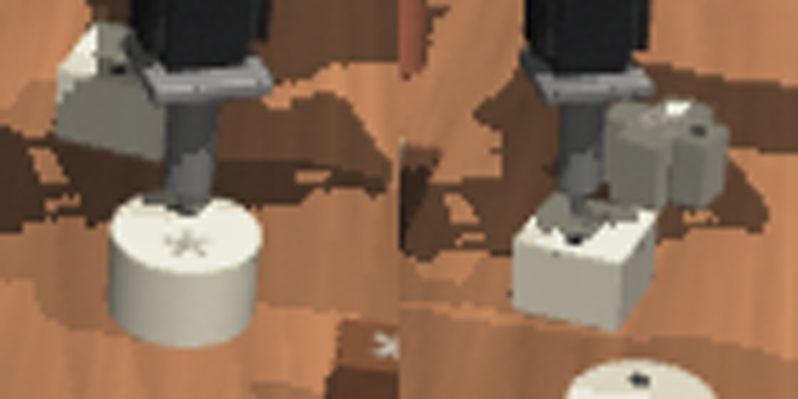

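Left: the tip is on the round dot. Right: the tip is over the square's dot, and neither the square nor the cross has moved. Pressing the square.

Request:
carry_out:
  steps:
    - [0, 0, 0, 0, -0.05, -0.5, 0]
    - [0, 0, 0, 0, -0.05, -1, 0]
    - [0, 0, 0, 0, -0.05, -1.4, 0]
    - [0, 0, 0, 0, -0.05, -1.7, 0]
    - [0, 0, 0, 0, -0.05, -1.7, 0]
    - [0, 0, 0, 0, -0.05, -1.7, 0]
    - [0, 0, 0, 0, -0.05, -1.7, 0]
    - [0, 0, 0, 0, -0.05, -1.7, 0]
    - [0, 0, 0, 0, -0.05, -1.7, 0]
    - [0, 0, 0, 0, -0.05, -1.7, 0]
    - [0, 0, 0, 0, -0.05, -1.7, 0]
    - [0, 0, 0, 0, -0.05, -1.7, 0]

```text
time: 10.5
position: [0.4772, -0.1323, 0.1146]
tool_rot: [-1.795, -2.578, 0.0]
ft_force: [-2.2, 0.6, 2.3]
grip_width: 0.363
grip_force: 25.0
```

Request:
carry_out:
  steps:
    - [0, 0, 0, 0, 0, 0, 0]
    - [0, 0, 0, 0, 0, 0, 0]
    - [0, 0, 0, 0, 0, 0, 0]
    - [0, 0, 0, 0, 0, 0, 0]
    - [0, 0, 0, 0, 0, 0, 0]
    - [0, 0, 0, 0, 0, 0, 0]
    - [0, 0, 0, 0, 0, 0, 0]
    - [0, 0, 0, 0, 0, 0, 0]
    - [0, 0, 0, 0, 0, 0, 0]
    - [0, 0, 0, 0, 0, 0, 0]
    - [0, 0, 0, 0, 0, 0, 0]
    - [0, 0, 0, 0, 0, 0, 0]

```text
time: 11.7
position: [0.4772, -0.1323, 0.1146]
tool_rot: [1.795, 2.578, 0.0]
ft_force: [-2.0, 0.6, 2.6]
grip_width: 0.371
grip_force: 25.0
```

Request:
carry_out:
  steps:
    - [0, 0, 0, 0, 0, 3, 0]
    - [0, 0, 0, 0, 0, 5, 0]
    - [0, 0, 0, -2, -4, 5, 0]
    - [0, 0, 0, -4, -8.4, 5, 0]
    - [0, 0, 0, -5.1, -12.4, 5, 0]
    - [0, 0, 0, -5.1, -12.4, 3, 0]
    - [0, 0, 0, -5.1, -12.4, 1.7, 0]
    - [0, 0, 0, -5.1, -12.4, 1.7, 0]
    - [0, 0, 0, -5.1, -12.4, 1.7, 0]
    - [0, 0, 0, -5.1, -12.4, 1.7, 0]
    - [0, 0, 0, -5.1, -12.4, 1.7, 0]

```text
time: 12.8
position: [0.4271, -0.256, 0.1322]
tool_rot: [1.793, 2.579, 0.001]
ft_force: [0.3, 0.9, -1.5]
grip_width: 0.368
grip_force: 25.0
```

Run:
```python
from h import *
s=ctrl.get_state();print(s['position'],s['ft_force'],s['joint_positions'].round(2))
snap('side','s6');snap('top','t6')
a=cv2.imread('pics/s6.png')[150:220,325:395];b=cv2.imread('pics/t6.png')[200:270,230:300]
cv2.imwrite('pics/m6.png',cv2.resize(np.hstack([a,b]),None,fx=5.7,fy=5.7,interpolation=cv2.INTER_CUBIC))
```

```text
[ 0.42707719 -0.25596114  0.13217796] [ 0.27581713  0.91266642 -1.46150394] [-0.25  0.06  0.77  1.96 -0.05  1.14  0.89]
```

View pics/m6.png

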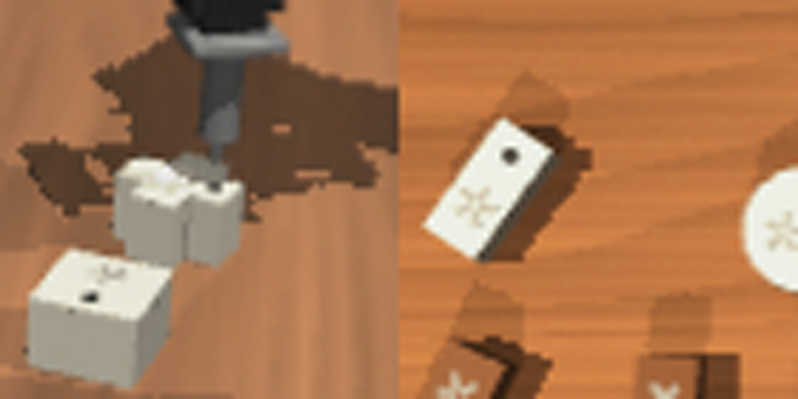

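The tip is in line with the cross's dot at crop (216,186), and the oblong has not moved. Pressing the cross.

Request:
carry_out:
  steps:
    - [0, 0, 0, -0.1, 0, -0.5, 0]
    - [0, 0, 0, -0.1, 0, -1, 0]
    - [0, 0, 0, -0.1, 0, -1.4, 0]
    - [0, 0, 0, -0.1, 0, -1.7, 0]
    - [0, 0, 0, -0.1, 0, -1.7, 0]
    - [0, 0, 0, -0.1, 0, -1.7, 0]
    - [0, 0, 0, -0.1, 0, -1.7, 0]
    - [0, 0, 0, -0.1, 0, -1.7, 0]
    - [0, 0, 0, -0.1, 0, -1.7, 0]
    - [0, 0, 0, -0.1, 0, -1.7, 0]
    - [0, 0, 0, -0.1, 0, -1.7, 0]
    - [0, 0, 0, -0.1, 0, -1.7, 0]

```text
time: 14.1
position: [0.4252, -0.2563, 0.1146]
tool_rot: [-1.795, -2.578, -0.0]
ft_force: [-1.8, 0.8, 1.3]
grip_width: 0.367
grip_force: 25.0
```

Request:
carry_out:
  steps:
    - [0, 0, 0, 0, 0, 0, 0]
    - [0, 0, 0, 0, 0, 0, 0]
    - [0, 0, 0, 0, 0, 0, 0]
    - [0, 0, 0, 0, 0, 0, 0]
    - [0, 0, 0, 0, 0, 0, 0]
    - [0, 0, 0, 0, 0, 0, 0]
    - [0, 0, 0, 0, 0, 0, 0]
    - [0, 0, 0, 0, 0, 0, 0]
    - [0, 0, 0, 0, 0, 0, 0]
    - [0, 0, 0, 0, 0, 0, 0]
    - [0, 0, 0, 0, 0, 0, 0]
    - [0, 0, 0, 0, 0, 0, 0]

```text
time: 15.3
position: [0.4254, -0.2564, 0.1146]
tool_rot: [1.795, 2.578, 0.0]
ft_force: [-1.0, 0.9, 0.8]
grip_width: 0.369
grip_force: 25.0
```

Request:
carry_out:
  steps:
    - [0, 0, 0, 0, 0, 3, 0]
    - [0, 0, 0, 0, 0, 5, 0]
    - [0, 0, 0, 4.9, 39.5, 5, 0]
    - [0, 0, 0, 4.9, 39.5, 5, 0]
    - [0, 0, 0, 4.9, 39.5, 5, 0]
    - [0, 0, 0, 4.9, 39.5, 5, 0]
    - [0, 0, 0, 4.9, 39.5, 5, 0]
    - [0, 0, 0, 4.9, 39.5, 5, 0]
    - [0, 0, 0, 4.9, 39.5, 5, 0]
    - [0, 0, 0, 4.9, 39.5, 5, 0]
    - [0, 0, 0, 4.9, 39.5, 3, 0]
    - [0, 0, 0, 4.9, 39.5, 1.7, 0]

```text
time: 16.5
position: [0.474, 0.1399, 0.1302]
tool_rot: [1.791, 2.581, -0.001]
ft_force: [-0.2, -0.3, -2.2]
grip_width: 0.366
grip_force: 25.0
```

Request:
carry_out:
  steps:
    - [0, 0, 0, 0, 0, 0, 0]
    - [0, 0, 0, 0, 0, 0, 0]
    - [0, 0, 0, 0, 0, 0, 0]
    - [0, 0, 0, 0, 0, 0, 0]

```text
time: 16.9
position: [0.475, 0.1381, 0.1325]
tool_rot: [1.797, 2.576, 0.003]
ft_force: [1.0, -0.1, -1.8]
grip_width: 0.364
grip_force: 25.0
```

Run:
```python
from h import *
s=ctrl.get_state();print(s['position'],s['ft_force'],s['joint_positions'].round(2))
snap('side','s7')
a=cv2.imread('pics/s0.png')[230:310,300:380];b=cv2.imread('pics/s7.png')[230:310,300:380]
cv2.imwrite('pics/m7.png',cv2.resize(np.hstack([a,b]),None,fx=5,fy=5,interpolation=cv2.INTER_CUBIC))
d=abs(a.astype(int)-b).max(2)>50
print('lower part diff',d[45:68,15:55].sum())
g=b.max(2);ys,xs=np.where(g[36:42,26:34]<70);print('dark at dot',len(xs),xs.mean()+326 if len(xs) else 0,ys.mean()+266 if len(ys) else 0)
```

```text
[0.47499176 0.13812071 0.13246816] [ 0.9557265  -0.14495409 -1.80903277] [-0.65  0.05  0.32  1.96 -0.02  1.14  0.03]
lower part diff 0
dark at dot 5 329.2 267.6
```

The oblong hasn't moved and its dot is where I measured it, so I'm pressing it.

Request:
carry_out:
  steps:
    - [0, 0, 0, 0, 0.05, -0.5, 0]
    - [0, 0, 0, 0, 0.05, -1, 0]
    - [0, 0, 0, 0, 0.05, -1.4, 0]
    - [0, 0, 0, 0, 0.05, -1.7, 0]
    - [0, 0, 0, 0, 0.05, -1.7, 0]
    - [0, 0, 0, 0, 0.05, -1.7, 0]
    - [0, 0, 0, 0, 0.05, -1.7, 0]
    - [0, 0, 0, 0, 0.05, -1.7, 0]
    - [0, 0, 0, 0, 0.05, -1.7, 0]
    - [0, 0, 0, 0, 0.05, -1.7, 0]
    - [0, 0, 0, 0, 0.05, -1.7, 0]
    - [0, 0, 0, 0, 0.05, -1.7, 0]

```text
time: 18.15
position: [0.4742, 0.1392, 0.1146]
tool_rot: [-1.795, -2.578, 0.0]
ft_force: [-1.3, -0.6, 1.4]
grip_width: 0.366
grip_force: 25.0
```

Request:
carry_out:
  steps:
    - [0, 0, 0, 0, 0, 0, 0]
    - [0, 0, 0, 0, 0, 0, 0]
    - [0, 0, 0, 0, 0, 0, 0]
    - [0, 0, 0, 0, 0, 0, 0]
    - [0, 0, 0, 0, 0, 0, 0]
    - [0, 0, 0, 0, 0, 0, 0]
    - [0, 0, 0, 0, 0, 0, 0]
    - [0, 0, 0, 0, 0, 0, 0]
    - [0, 0, 0, 0, 0, 0, 0]
    - [0, 0, 0, 0, 0, 0, 0]
    - [0, 0, 0, 0, 0, 0, 0]
    - [0, 0, 0, 0, 0, 0, 0]

```text
time: 19.35
position: [0.4742, 0.1391, 0.1146]
tool_rot: [1.795, 2.578, -0.0]
ft_force: [-1.6, -0.6, 1.4]
grip_width: 0.365
grip_force: 25.0
```

Run:
```python
from h import *
s=ctrl.get_state();print(s['position'],s['ft_force'])
snap('side','s8')
a=cv2.imread('pics/s7.png')[220:300,300:380];b=cv2.imread('pics/s8.png')[220:300,300:380]
cv2.imwrite('pics/m8.png',cv2.resize(np.hstack([a,b]),None,fx=5,fy=5,interpolation=cv2.INTER_CUBIC))
```

```text
[0.47424113 0.13913069 0.11457003] [-1.6049428  -0.57365326  1.41771553]
```

View pics/m8.png

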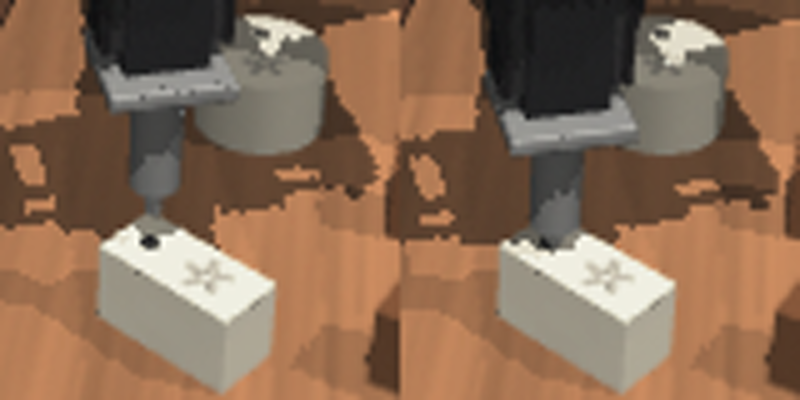

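The tip sits on the oblong's dot with the plunger pressed in. Now I'll take the meter back to the holder.

Request:
carry_out:
  steps:
    - [0, 0, 0, 0, 0, 4, 0]
    - [0, 0, 0, 0, 0, 8.5, 0]
    - [0, 0, 0, 4.3, 21, 8.5, 0]
    - [0, 0, 0, 4.3, 21, 8.5, 0]
    - [0, 0, 0, 4.3, 21, 8.5, 0]
    - [0, 0, 0, 4.3, 21, 8.5, 0]
    - [0, 0, 0, 4.3, 21, 8.5, 0]
    - [0, 0, 0, 4.3, 21, 8.5, 0]
    - [0, 0, 0, 4.3, 21, 8.5, 0]
    - [0, 0, 0, 4.3, 21, 8.5, 0]
    - [0, 0, 0, 4.3, 21, 8.5, 0]
    - [0, 0, 0, 4.3, 21, 8.5, 0]

```text
time: 20.6
position: [0.5176, 0.3479, 0.2]
tool_rot: [1.797, 2.576, 0.001]
ft_force: [0.2, 0.6, -1.4]
grip_width: 0.367
grip_force: 25.0
```

Request:
carry_out:
  steps:
    - [0, 0, 0, 0, 0.1, -2, 0]
    - [0, 0, 0, 0, 0.1, -4, 0]
    - [0, 0, 0, 0, 0.1, -6, 0]
    - [0, 0, 0, 0, 0.1, -7.5, 0]
    - [0, 0, 0, 0, 0.1, -9, 0]
    - [0, 0, 0, 0, 0.1, -10, 0]
    - [0, 0, 0, 0, 0.1, -10.4, 0]
    - [0, 0, 0, 0, 0.1, -10.7, 0]
    - [0, 0, 0, 0, 0.1, -10.7, 0]
    - [0, 0, 0, 0, 0.1, -10.7, 0]

```text
time: 21.6
position: [0.5177, 0.3505, 0.0933]
tool_rot: [1.795, 2.578, 0.002]
ft_force: [-0.3, -0.2, -1.1]
grip_width: 0.368
grip_force: 25.0
```

Request:
carry_out:
  steps:
    - [0, 0, 0, 0, 0, -0.1, 0]
    - [0, 0, 0, 0, 0, -0.15, 0]
    - [0, 0, 0, 0, 0, -0.15, 0.5]
    - [0, 0, 0, 0, 0, -0.15, 0.8]
    - [0, 0, 0, 0, 0, -0.15, 0.8]
    - [0, 0, 0, 0, 0, -0.15, 0.8]
    - [0, 0, 0, 0, 0, -0.15, 0.8]
    - [0, 0, 0, 0, 0, 4, 0.8]
    - [0, 0, 0, 0, 0, 8, 0.8]
    - [0, 0, 0, 0, 0, 12, 0.8]
    - [0, 0, 0, 0, 0, 12, 0.8]
    - [0, 0, 0, 0, 0, 12, 0.8]

```text
time: 22.8
position: [0.5178, 0.3505, 0.2138]
tool_rot: [1.795, 2.578, 0.004]
ft_force: [0.2, 0.4, -0.7]
grip_width: 0.798
grip_force: 0.0
```

```bash
cat > seg.py <<'E'
from h import *
def moulds(fn,rois,z=.036,thr=150):
    im=cv2.imread('pics/'+fn+'.png').astype(int);out={}
    m=((im.min(2)>thr)&(im.max(2)-im.min(2)<70)).astype('uint8')
    for n,(u0,v0,u1,v1) in rois.items():
        c,_=cv2.findContours(m[v0:v1,u0:u1],cv2.RETR_EXTERNAL,cv2.CHAIN_APPROX_NONE)
        if not c: out[n]=None;continue
        c=max(c,key=cv2.contourArea)[:,0]+[u0,v0]
        W=np.array([onz(fn,*p,z)[:2] for p in c.astype(float)])
        (cx,cy),(w,h),a=cv2.minAreaRect((W*1000).astype('float32'))
        M=cv2.moments((W*1000).astype('float32'))
        out[n]=(round(cx),round(cy),round(w),round(h),round(a,1),'mom',round(M['m10']/M['m00']),round(M['m01']/M['m00']))
    return out
E
python3 - <<'E'
from seg import *
s=ctrl.get_state();print(s['position'])
snap('side','s9');snap('top','t9')
r=dict(ob=(225,212,270,252),ro=(284,222,322,258),sq=(333,210,374,248),cr=(374,217,417,258))
print(moulds('t0',r));print(moulds('t9',r))
a=cv2.resize(cv2.imread('pics/s9.png')[200:400,240:380],None,fx=2.4,fy=2.4,interpolation=3)
b=cv2.resize(cv2.imread('pics/t9.png')[130:260,220:420],None,fx=2.2,fy=2.2,interpolation=3)
b=np.vstack([b,np.zeros((480-b.shape[0],b.shape[1],3),'uint8')])
cv2.imwrite('pics/m9.png',np.hstack([a,b]))
E
```

```text
[0.51778439 0.35051688 0.21380274]
{'ob': (458, 151, 30, 64, 55.4, 'mom', 458, 151), 'ro': (439, -4, 58, 55, 0.0, 'mom', 438, -3), 'sq': (472, -145, 52, 52, 75.3, 'mom', 472, -145), 'cr': (442, -263, 56, 57, 19.9, 'mom', 442, -262)}Traceback (most recent call last):
  File "<stdin>", line 5, in <module>
  File "seg.py", line 12, in moulds
    out[n]=(round(cx),round(cy),round(w),round(h),round(a,1),'mom',round(M['m10']/M['m00']),round(M['m01']/M['m00']))
                                                                         ~~~~~~~~^~~~~~~~~
ZeroDivisionError: float division by zero
```

Run:
```python
from seg import *
a=cv2.resize(cv2.imread('pics/s9.png')[150:400,240:400],None,fx=2.1,fy=2.1,interpolation=3)
b=cv2.resize(cv2.imread('pics/t9.png')[130:290,210:420],None,fx=2.2,fy=2.2,interpolation=3)
b=np.vstack([b,np.zeros((a.shape[0]-b.shape[0],b.shape[1],3),'uint8')])
cv2.imwrite('pics/m9.png',np.hstack([a,b]))
```

```text
(no output)
```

View pics/m9.png

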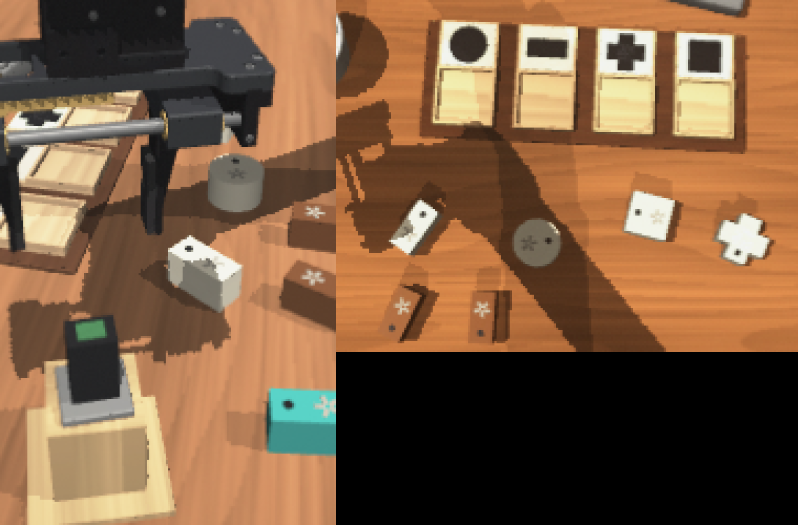

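The meter hangs upright in its holder, and all four moulds look unmoved in the top view. I'll go to the oblong first, with the fingers closing across its 30 mm width.

Request:
carry_out:
  steps:
    - [0, 0, 35, -6, -20, 0, 0.8]
    - [0, 0, 35, -6, -20, 0, 0.8]
    - [0, 0, 35, -6, -20, 0, 0.8]
    - [0, 0, 35, -6, -20, -4, 0.8]
    - [0, 0, 35, -6, -20, -8, 0.8]
    - [0, 0, 35, -6, -20, -11, 0.8]
    - [0, 0, 35, -6, -20, -11, 0.8]
    - [0, 0, 35, -6, -20, -11, 0.8]
    - [0, 0, 35, -6, -20, -11, 0.8]
    - [0, 0, 35, -6, -20, -11, 0.8]
    - [0, 0, 35, -6, -20, -11, 0.8]

```text
time: 24.0
position: [0.4583, 0.1509, 0.1039]
tool_rot: [0.935, 2.997, 0.003]
ft_force: [-0.2, 0.5, -0.7]
grip_width: 0.803
grip_force: 0.0
```

```bash
sed -i "s/m=((im.*/m=((im.min(2)>50)\&(im.max(2)-im.min(2)<.35*im.max(2))).astype('uint8')/; s/if not c:/if not c or max(map(cv2.contourArea,c))<50:/" seg.py
python3 - <<'E'
from seg import *
s=ctrl.get_state();print(s['position'],s['tool_rot'],s['joint_positions'].round(2))
snap('wrist','w10');snap('top','t10')
r=dict(ob=(225,212,270,252),ro=(284,222,322,258),sq=(333,210,374,248),cr=(374,217,417,258))
for f in('t0','t9','t10'):print(moulds(f,r))
w=np.load('pics/w10.npz');Mi=np.linalg.inv(w['M'])
for p in[(.473,.140,.0365),(.458,.151,.0365)]:
    q=Mi@np.r_[p,1];x=q[:2]/q[2];x=x*(1+float(w['k1'])*(x@x));print(w['K'][:2,:2]@x+w['K'][:2,2])
E
```

```text
[0.45825891 0.1509344  0.10391687] [9.35149828e-01 2.99722713e+00 2.67706006e-03] [-0.63  0.06  0.27  2.01 -0.02  1.07  0.61]
{'ob': (456, 148, 36, 65, 55.1, 'mom', 457, 149), 'ro': (439, -4, 58, 55, 0.0, 'mom', 438, -4), 'sq': (471, -144, 54, 55, 75.3, 'mom', 471, -144), 'cr': (441, -261, 58, 63, 19.9, 'mom', 441, -261)}
{'ob': (456, 149, 37, 65, 56.6, 'mom', 457, 148), 'ro': (437, -4, 55, 55, 89.9, 'mom', 437, -4), 'sq': (471, -144, 54, 55, 75.3, 'mom', 471, -144), 'cr': (441, -261, 58, 64, 19.9, 'mom', 441, -261)}
{'ob': (417, 110, 28, 41, 56.9, 'mom', 419, 110), 'ro': (439, -4, 58, 55, 0.0, 'mom', 437, -4), 'sq': (471, -144, 55, 55, 75.7, 'mom', 471, -144), 'cr': (441, -261, 58, 64, 19.9, 'mom', 441, -261)}
[315.98614102 230.25045058]
[316.5585932  210.64595095]
```

Run:
```python
from seg import *
print(moulds('w10',dict(ob=(260,150,375,260))))
im=cv2.imread('pics/w10.png')[222:240,306:328].max(2);ys,xs=np.where(im<75);print(len(xs),xs.mean()+306,ys.mean()+222)
```

```text
{'ob': (458, 151, 32, 71, 55.4, 'mom', 458, 151)}
34 317.0 232.73529411764707
```

Request:
carry_out:
  steps:
    - [0, 0, 0, 0, 0, 0, 0.8]

```text
time: 24.2
position: [0.4575, 0.1503, 0.103]
tool_rot: [0.936, 2.998, 0.001]
ft_force: [0.7, 0.2, 0.2]
grip_width: 0.8
grip_force: 0.0
```

The oblong is exactly under the gripper, so I'm descending and closing.

Request:
carry_out:
  steps:
    - [0, 0, 0, 0, 0, -4, 0.8]
    - [0, 0, 0, 0, 0, -7, 0.8]
    - [0, 0, 0, 0, 0, -8.9, 0.8]
    - [0, 0, 0, 0, 0, -8.9, 0.8]
    - [0, 0, 0, 0, 0, -8.9, 0]
    - [0, 0, 0, 0, 0, -8.9, 0]
    - [0, 0, 0, 0, 0, -8.9, 0]
    - [0, 0, 0, 0, 0, -8.9, 0]
    - [0, 0, 0, 0, 0, -8.9, 0]
    - [0, 0, 0, 0, 0, -8.9, 0]
    - [0, 0, 0, 0, 0, -8.9, 0]
    - [0, 0, 0, 0, 0, -8.9, 0]

```text
time: 25.4
position: [0.4575, 0.1504, 0.0139]
tool_rot: [0.937, 2.998, 0.001]
ft_force: [-0.6, 0.7, 3.2]
grip_width: 0.34
grip_force: 25.0
```

Request:
carry_out:
  steps:
    - [0, 0, 0, 0, 0, 0, 0]
    - [0, 0, 0, 0, 0, 0, 0]
    - [0, 0, 0, 0, 0, 0, 0]
    - [0, 0, 0, 0, 0, 0, 0]
    - [0, 0, 0, 0, 0, 3, 0]
    - [0, 0, 0, 0, 0, 6, 0]
    - [0, 0, 0, 0, 0, 8, 0]
    - [0, 0, 0, 0, 0, 8, 0]
    - [0, 0, 0, 0, 0, 8, 0]

```text
time: 26.3
position: [0.4567, 0.1499, 0.0927]
tool_rot: [-0.937, -2.998, 0.001]
ft_force: [-0.1, -0.1, -1.4]
grip_width: 0.342
grip_force: 25.0
```

Request:
carry_out:
  steps:
    - [0, 0, 32, 16.7, -16.4, 0, 0]
    - [0, 0, 32, 16.7, -16.4, 0, 0]
    - [0, 0, 32, 16.7, -16.4, 0, 0]
    - [0, 0, 32, 16.7, -16.4, 0, 0]
    - [0, 0, 32, 16.7, -16.4, 0, 0]
    - [0, 0, 32, 16.7, -16.4, 0, 0]
    - [0, 0, 32, 16.7, -16.4, 0, 0]
    - [0, 0, 32, 16.7, -16.4, 0, 0]
    - [0, 0, 32, 16.7, -16.4, 0, 0]
    - [0, 0, 32, 16.7, -16.4, 0, 0]

```text
time: 27.3
position: [0.6234, -0.012, 0.0934]
tool_rot: [-0.07, -3.14, -0.001]
ft_force: [-0.4, -0.1, -2.2]
grip_width: 0.341
grip_force: 25.0
```

Run:
```python
from seg import *
np.set_printoptions(precision=4,suppress=True)
s=ctrl.get_state();print(s['position'],s['tool_rot'],s['joint_positions'].round(2))
# slot tiles in top & side: light-wood mask -> min area rect at rim height
for f,z in(('t0',.018),('s0',.018)):
    im=cv2.imread(f'pics/{f}.png');h=cv2.cvtColor(im,cv2.COLOR_BGR2HSV)
    m=((h[:,:,0]>8)&(h[:,:,0]<28)&(h[:,:,2]>165)&(h[:,:,1]<155)&(h[:,:,1]>50)).astype('uint8')
    if f=='t0': m[:155]=0;m[200:]=0;m[:,:240]=0
    else: m[:,325:]=0;m[:180]=0;m[275:]=0;m[:,:225]=0
    for c in cv2.findContours(m,0,1)[0]:
        if cv2.contourArea(c)<100: continue
        W=np.array([onz(f,*p,z)[:2] for p in c[:,0].astype(float)])
        print(f,cv2.minAreaRect((W*1000).astype('float32')))
```

```text
[ 0.6234 -0.012   0.0934] [-0.0702 -3.1401 -0.0014] [-0.32  0.37  0.37  1.68 -0.14  1.12  1.61]
t0 ((630.9923706054688, -220.70364379882812), (77.70008087158203, 110.50773620605469), 87.96107482910156)
t0 ((633.2273559570312, -116.32759094238281), (77.90955352783203, 104.38337707519531), 88.89797973632812)
t0 ((636.7108154296875, -12.046699523925781), (78.49633026123047, 99.67729187011719), 87.07184600830078)
t0 ((639.423828125, 92.73074340820312), (78.06551361083984, 94.17164611816406), 87.21636199951172)
s0 ((516.4818725585938, 124.99732971191406), (23.623390197753906, 36.69139862060547), 1.1732441186904907)
s0 ((641.4497680664062, 95.64239501953125), (84.72736358642578, 95.85777282714844), 87.4713363647461)
s0 ((539.543701171875, -142.73037719726562), (39.16014862060547, 295.722412109375), 7.214743614196777)
s0 ((668.6795654296875, -128.84140014648438), (337.3329162597656, 187.59776306152344), 84.31134033203125)
```

Request:
carry_out:
  steps:
    - [0, 0, 0, 0.15, -0.05, -3, 0]
    - [0, 0, 0, 0.15, -0.05, -5, 0]
    - [0, 0, 0, 0.15, -0.05, -6, 0]
    - [0, 0, 0, 0.15, -0.05, -6.5, 0]
    - [0, 0, 0, 0.15, -0.05, -6.85, 0]
    - [0, 0, 0, 0.15, -0.05, -6.85, 0]
    - [0, 0, 0, 0.15, -0.05, -6.85, 0]

```text
time: 28.0
position: [0.6265, -0.0143, 0.026]
tool_rot: [0.074, 3.139, 0.0]
ft_force: [0.7, -0.1, -1.1]
grip_width: 0.343
grip_force: 25.0
```

Request:
carry_out:
  steps:
    - [0, 0, 0, -0.15, 0.15, 0, 0]
    - [0, 0, 0, -0.15, 0.15, -0.15, 0]
    - [0, 0, 0, -0.15, 0.15, -0.15, 0]
    - [0, 0, 0, -0.15, 0.15, -0.15, 0.6]
    - [0, 0, 0, -0.15, 0.15, -0.15, 0.6]
    - [0, 0, 0, -0.15, 0.15, -0.15, 0.6]
    - [0, 0, 0, -0.15, 0.15, -0.15, 0.6]
    - [0, 0, 0, -0.15, 0.15, 3, 0.6]
    - [0, 0, 0, -0.15, 0.15, 7, 0.6]
    - [0, 0, 0, -0.15, 0.15, 9, 0.85]
    - [0, 0, 0, -0.15, 0.15, 9, 0.85]
    - [0, 0, 0, -0.15, 0.15, 9, 0.85]

```text
time: 29.2
position: [0.6243, -0.0128, 0.1152]
tool_rot: [0.074, 3.14, 0.001]
ft_force: [-0.3, 1.0, -0.4]
grip_width: 0.781
grip_force: 0.0
```

Run:
```python
from seg import *
s=ctrl.get_state();print(s['position'],s['tool_rot'],s['grip_width'])
snap('wrist','w11');snap('top','t11');snap('side','s11')
r=dict(ro=(284,222,322,258),sq=(333,210,374,248),cr=(374,217,417,258))
print(moulds('t11',r));
w=np.load('pics/w11.npz');Mi=np.linalg.inv(w['M']);q=Mi@np.array([.625,-.0125,.046,1]);print(q[:2]/q[2]*w['K'][0,0]+w['K'][:2,2])
print(moulds('w11',dict(ob=(265,150,370,250)),z=.046))
im=cv2.imread('pics/s11.png')[175:285,200:325]
cv2.imwrite('pics/m11.png',im)
```

```text
[ 0.62426765 -0.0127925   0.11515182] [7.39371846e-02 3.14026712e+00 5.16807929e-04] 0.7807046624637222
{'ro': None, 'sq': (471, -144, 54, 55, 75.3, 'mom', 471, -144), 'cr': (441, -260, 58, 63, 20.1, 'mom', 441, -261)}
[317.36066774 210.93440795]
{'ob': (626, -12, 63, 73, 87.3, 'mom', 630, -11)}
```

Request:
carry_out:
  steps:
    - [0, 0, 0, -18.6, 0.9, 0, 0.95]
    - [0, 0, 0, -18.6, 0.9, 0, 0.95]
    - [0, 0, 0, -18.6, 0.9, 0, 0.95]
    - [0, 0, 0, -18.6, 0.9, 0, 0.95]
    - [0, 0, 0, -18.6, 0.9, -2, 0.95]
    - [0, 0, 0, -18.6, 0.9, -2, 0.95]
    - [0, 0, 0, -18.6, 0.9, -2, 0.95]
    - [0, 0, 0, -18.6, 0.9, -2, 0.95]
    - [0, 0, 0, -18.6, 0.9, -2, 0.95]
    - [0, 0, 0, -18.6, 0.9, -2, 0.95]

```text
time: 30.35
position: [0.4388, -0.004, 0.0953]
tool_rot: [0.074, 3.141, -0.0]
ft_force: [0.3, -0.6, 0.3]
grip_width: 0.951
grip_force: 0.0
```

```bash
cat >> seg.py <<'E'
def dot(fn,p,rad=14):
    w=np.load('pics/'+fn+'.npz');q=np.linalg.inv(w['M'])@np.r_[p,1];x=q[:2]/q[2];x=x*(1+float(w['k1'])*(x@x));u,v=(w['K'][:2,:2]@x+w['K'][:2,2]).round().astype(int)
    im=w['px'][v-rad:v+rad,u-rad:u+rad].max(2)
    n,l,st,ce=cv2.connectedComponentsWithStats((im<75).astype('uint8'))
    return (u,v),[(st[i,4],onz(fn,ce[i][0]+u-rad,ce[i][1]+v-rad,p[2])[:2].round(4)) for i in range(1,n) if st[i,4]>6]
E
python3 - <<'E'
from seg import *
s=ctrl.get_state();print(s['position'],s['tool_rot'],s['grip_width'],s['joint_positions'].round(2))
snap('wrist','w12')
print(moulds('w12',dict(ro=(250,140,385,260))),dot('w12',(.4396,-.0185,.0365)))
print('ob in slot',dot('w11',(.644,-.0138,.046)))
E
```

```text
[ 0.43883306 -0.00396837  0.09525515] [ 7.42496704e-02  3.14054818e+00 -4.86953204e-04] 0.9505490756222406 [-0.41 -0.03  0.36  2.12  0.01  1.06  1.46]
{'ro': (438, -3, 61, 66, 60.1, 'mom', 438, -4)} ((np.int64(300), np.int64(216)), [(np.int32(42), array([ 0.4422, -0.0189]))])
ob in slot ((np.int64(317), np.int64(231)), [(np.int32(42), array([ 0.6461, -0.0132]))])
```

The oblong's dot is where it should be in its slot, and the round mould sits under the gripper. Grasping it.

Request:
carry_out:
  steps:
    - [0, 0, 0, 0, 0, -4, 0.95]
    - [0, 0, 0, 0, 0, -7, 0.95]
    - [0, 0, 0, 0, 0, -8.15, 0.95]
    - [0, 0, 0, 0, 0, -8.15, 0.95]
    - [0, 0, 0, 0, 0, -8.15, 0]
    - [0, 0, 0, 0, 0, -8.15, 0]
    - [0, 0, 0, 0, 0, -8.15, 0]
    - [0, 0, 0, 0, 0, -8.15, 0]
    - [0, 0, 0, 0, 0, -8.15, 0]
    - [0, 0, 0, 0, 0, -8.15, 0]
    - [0, 0, 0, 0, 0, -8.15, 0]
    - [0, 0, 0, 0, 0, -8.15, 0]

```text
time: 31.6
position: [0.4391, -0.0037, 0.0145]
tool_rot: [0.074, 3.139, 0.001]
ft_force: [-0.8, 0.7, 7.4]
grip_width: 0.686
grip_force: 25.1
```

Request:
carry_out:
  steps:
    - [0, 0, 0, 0, 0, 3, 0]
    - [0, 0, 0, 0, 0, 6, 0]
    - [0, 0, 0, 0, 0, 8, 0]
    - [0, 0, 0, 0, 0, 8, 0]
    - [0, 0, 0, 0, 0, 8, 0]

```text
time: 32.1
position: [0.4379, -0.0038, 0.0931]
tool_rot: [-0.074, -3.14, -0.0]
ft_force: [0.1, -0.0, -1.8]
grip_width: 0.678
grip_force: 25.1
```

Request:
carry_out:
  steps:
    - [0, 0, 0, 19.2, 9.65, 0, 0]
    - [0, 0, 0, 19.2, 9.65, 0, 0]
    - [0, 0, 0, 19.2, 9.65, 0, 0]
    - [0, 0, 0, 19.2, 9.65, 0, 0]
    - [0, 0, 0, 19.2, 9.65, 0, 0]
    - [0, 0, 0, 19.2, 9.65, 0, 0]
    - [0, 0, 0, 19.2, 9.65, 0, 0]
    - [0, 0, 0, 19.2, 9.65, -3, 0]
    - [0, 0, 0, 19.2, 9.65, -4.5, 0]
    - [0, 0, 0, 19.2, 9.65, -4.5, 0]
    - [0, 0, 0, 19.2, 9.65, -4.5, 0]
    - [0, 0, 0, 19.2, 9.65, -4.5, 0]

```text
time: 33.3
position: [0.6309, 0.0926, 0.0499]
tool_rot: [0.074, 3.139, 0.001]
ft_force: [-0.3, 0.6, -0.8]
grip_width: 0.686
grip_force: 25.1
```

Request:
carry_out:
  steps:
    - [0, 0, 0, -0.1, 0, -1, 0]
    - [0, 0, 0, -0.1, 0, -2, 0]
    - [0, 0, 0, -0.1, 0, -2.4, 0]
    - [0, 0, 0, -0.1, 0, -2.4, 0]
    - [0, 0, 0, -0.1, 0, -2.4, 0.9]
    - [0, 0, 0, -0.1, 0, -2.4, 0.9]
    - [0, 0, 0, -0.1, 0, -2.4, 0.9]
    - [0, 0, 0, -0.1, 0, -2.4, 0.9]
    - [0, 0, 0, -0.1, 0, 2, 0.9]
    - [0, 0, 0, -0.1, 0, 6, 0.9]
    - [0, 0, 0, -0.1, 0, 6, 0.9]
    - [0, 0, 0, -0.1, 0, 6, 0.9]

```text
time: 34.5
position: [0.6301, 0.0928, 0.1099]
tool_rot: [0.074, 3.138, 0.002]
ft_force: [-0.4, -0.8, -1.1]
grip_width: 0.899
grip_force: 0.0
```

Run:
```python
from seg import *
s=ctrl.get_state();print(s['position'],s['grip_width'])
snap('wrist','w13');snap('top','t13')
print(moulds('t13',dict(sq=(333,210,374,248),cr=(374,217,417,258))))
print('ro dot',dot('w13',(.6315,.078,.046)))
```

```text
[0.63014068 0.09281906 0.10988666] 0.8992926069798203
{'sq': (471, -144, 53, 55, 75.6, 'mom', 471, -144), 'cr': (441, -261, 58, 64, 19.9, 'mom', 441, -261)}
ro dot ((np.int64(300), np.int64(214)), [(np.int32(34), array([0.632, 0.078]))])
```

The round mould is in place. For the square I'll close along x, so the gripper body stays away from the brushes.

Request:
carry_out:
  steps:
    - [0, 0, -101.8, -15.8, -23.7, 1, 0.95]
    - [0, 0, -101.8, -15.8, -23.7, 1, 0.95]
    - [0, 0, -101.8, -15.8, -23.7, 1, 0.95]
    - [0, 0, -101.8, -15.8, -23.7, 1, 0.95]
    - [0, 0, -101.8, -15.8, -23.7, 1, 0.95]
    - [0, 0, -101.8, -15.8, -23.7, 1, 0.95]
    - [0, 0, -101.8, -15.8, -23.7, 1, 0.95]
    - [0, 0, -101.8, -15.8, -23.7, 1, 0.95]
    - [0, 0, -101.8, -15.8, -23.7, 1, 0.95]
    - [0, 0, -101.8, -15.8, -23.7, 1, 0.95]
    - [0, 0, -101.8, -15.8, -23.7, -1, 0.95]
    - [0, 0, -101.8, -15.8, -23.7, -1.5, 0.95]

```text
time: 35.8
position: [0.469, -0.1438, 0.0907]
tool_rot: [-2.487, -1.914, 0.006]
ft_force: [-0.4, -0.3, 0.3]
grip_width: 0.954
grip_force: 0.0
```

Request:
carry_out:
  steps:
    - [0, 0, 0, 0, 0, 0, 0.95]
    - [0, 0, 0, 0, 0, 0, 0.95]
    - [0, 0, 0, 0, 0, 0, 0.95]

```text
time: 36.1
position: [0.4713, -0.1444, 0.0936]
tool_rot: [2.482, 1.926, -0.0]
ft_force: [-0.0, 0.2, 0.8]
grip_width: 0.948
grip_force: 0.0
```

Run:
```python
from seg import *
s=ctrl.get_state();r=s['tool_rot'];print(s['position'],r,'close',2*np.degrees(np.arctan2(r[1],r[0]))-90,s['joint_positions'].round(2))
snap('wrist','w14')
print(moulds('w14',dict(sq=(250,140,385,260))),dot('w14',(.4757,-.1301,.0365)))
```

```text
[ 0.47131451 -0.14435589  0.09359195] [ 2.48177485e+00  1.92599256e+00 -2.27663498e-04] close -14.37317587309812 [-0.35  0.1   0.63  2.01 -0.07  1.05  0.06]
{'sq': (475, -143, 61, 54, 75.1, 'mom', 475, -143)} ((np.int64(318), np.int64(199)), [(np.int32(28), array([ 0.4781, -0.1311]))])
```

Request:
carry_out:
  steps:
    - [0, 0, 0, 0.1, 0, -4, 0.95]
    - [0, 0, 0, 0.1, 0, -7, 0.95]
    - [0, 0, 0, 0.1, 0, -7.95, 0.95]
    - [0, 0, 0, 0.1, 0, -7.95, 0.95]
    - [0, 0, 0, 0.1, 0, -7.95, 0]
    - [0, 0, 0, 0.1, 0, -7.95, 0]
    - [0, 0, 0, 0.1, 0, -7.95, 0]
    - [0, 0, 0, 0.1, 0, -7.95, 0]
    - [0, 0, 0, 0.1, 0, -7.95, 0]
    - [0, 0, 0, 0.1, 0, -7.95, 0]
    - [0, 0, 0, 0.1, 0, -7.95, 0]
    - [0, 0, 0, 0.1, 0, -7.95, 0]

```text
time: 37.35
position: [0.473, -0.1444, 0.0147]
tool_rot: [2.483, 1.923, 0.002]
ft_force: [-0.9, 0.6, 5.9]
grip_width: 0.589
grip_force: 25.0
```

Request:
carry_out:
  steps:
    - [0, 0, 0, 0, 0, 0, 0]
    - [0, 0, 0, 0, 0, 3, 0]
    - [0, 0, 0, 0, 0, 6, 0]
    - [0, 0, 0, 0, 0, 8, 0]
    - [0, 0, 0, 0, 0, 8, 0]
    - [0, 0, 0, 0, 0, 8, 0]

```text
time: 37.95
position: [0.4717, -0.1441, 0.0933]
tool_rot: [-2.483, -1.923, 0.001]
ft_force: [-0.6, -0.8, -0.9]
grip_width: 0.595
grip_force: 25.0
```

Request:
carry_out:
  steps:
    - [0, 0, 12, 14.2, -7.75, 0, 0]
    - [0, 0, 12, 14.2, -7.75, 0, 0]
    - [0, 0, 12, 14.2, -7.75, 0, 0]
    - [0, 0, 12, 14.2, -7.75, 0, 0]
    - [0, 0, 12, 14.2, -7.75, 0, 0]
    - [0, 0, 12, 14.2, -7.75, -3, 0]
    - [0, 0, 12, 14.2, -7.75, -4.5, 0]
    - [0, 0, 12, 14.2, -7.75, -4.5, 0]
    - [0, 0, 12, 14.2, -7.75, -4.5, 0]
    - [0, 0, 12, 14.2, -7.75, -4.5, 0]
    - [0, 0, 12, 14.2, -7.75, -4.5, 0]

```text
time: 39.05
position: [0.615, -0.222, 0.0505]
tool_rot: [2.268, 2.171, 0.002]
ft_force: [0.0, -0.8, -1.4]
grip_width: 0.597
grip_force: 25.0
```

Request:
carry_out:
  steps:
    - [0, 0, 0, -0.1, 0, -1, 0]
    - [0, 0, 0, -0.1, 0, -2, 0]
    - [0, 0, 0, -0.1, 0, -2.45, 0]
    - [0, 0, 0, -0.1, 0, -2.45, 0]
    - [0, 0, 0, -0.1, 0, -2.45, 0.85]
    - [0, 0, 0, -0.1, 0, -2.45, 0.85]
    - [0, 0, 0, -0.1, 0, -2.45, 0.85]
    - [0, 0, 0, -0.1, 0, -2.45, 0.85]
    - [0, 0, 0, -0.1, 0, 2, 0.85]
    - [0, 0, 0, -0.1, 0, 6, 0.85]
    - [0, 0, 0, -0.1, 0, 6, 0.85]
    - [0, 0, 0, -0.1, 0, 6, 0.85]

```text
time: 40.25
position: [0.614, -0.2221, 0.1102]
tool_rot: [2.268, 2.171, 0.003]
ft_force: [-0.3, -0.2, -0.7]
grip_width: 0.85
grip_force: 0.0
```

Run:
```python
from seg import *
s=ctrl.get_state();print(s['position'],s['grip_width'])
snap('wrist','w15');snap('top','t15')
print(moulds('t15',dict(cr=(364,207,427,268))),dot('t15',(.4247,-.2544,.0365),8))
print('sq dot',dot('w15',(.6146,-.207,.046)))
```

```text
[ 0.61399709 -0.22209064  0.11022067] 0.8498647511701429
{'cr': (434, -280, 25, 60, 64.2, 'mom', 434, -277)} ((np.int64(392), np.int64(244)), [(np.int32(130), array([ 0.4268, -0.2523]))])
sq dot ((np.int64(317), np.int64(196)), [(np.int32(25), array([ 0.6136, -0.2079]))])
```

The square is in place. Next I'll hover over the cross and check its pose from close by.

Request:
carry_out:
  steps:
    - [0, 0, -22.5, -17.2, -4, 0, 0.95]
    - [0, 0, -22.5, -17.2, -4, 0, 0.95]
    - [0, 0, -22.5, -17.2, -4, 0, 0.95]
    - [0, 0, -22.5, -17.2, -4, 0, 0.95]
    - [0, 0, -22.5, -17.2, -4, 0, 0.95]
    - [0, 0, -22.5, -17.2, -4, -1.5, 0.95]
    - [0, 0, -22.5, -17.2, -4, -1.5, 0.95]
    - [0, 0, -22.5, -17.2, -4, -1.5, 0.95]
    - [0, 0, -22.5, -17.2, -4, -1.5, 0.95]
    - [0, 0, -22.5, -17.2, -4, -1.5, 0.95]

```text
time: 41.35
position: [0.4418, -0.2619, 0.094]
tool_rot: [2.649, 1.689, -0.001]
ft_force: [-0.5, -0.6, -0.3]
grip_width: 0.944
grip_force: 0.0
```

Run:
```python
from seg import *
s=ctrl.get_state();r=s['tool_rot'];print(s['position'],'close',2*np.degrees(np.arctan2(r[1],r[0]))-90,s['joint_positions'].round(2))
snap('wrist','w16');snap('side','s16')
print(moulds('w16',dict(cr=(240,130,395,260))),dot('w16',(.4247,-.2544,.0365),20))
a=cv2.resize(cv2.imread('pics/w16.png')[90:290,200:440],None,fx=2.5,fy=2.5,interpolation=3);cv2.imwrite('pics/m16.png',a)
```

```text
[ 0.44175417 -0.26185385  0.09403588] close -24.958069422343925 [-0.25  0.17  0.8   1.96 -0.14  1.06  0.17]
{'cr': (445, -262, 63, 63, 20.2, 'mom', 446, -260)} ((np.int64(295), np.int64(216)), [(np.int32(25), array([ 0.4274, -0.2551]))])
```

View pics/m16.png

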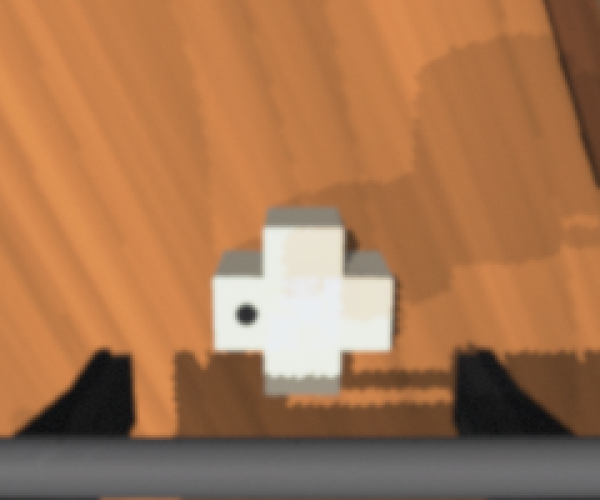

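The wrist view shows the cross unmoved and square to the fingers, with its dot at (246,314) in the crop. Grasping.

Request:
carry_out:
  steps:
    - [0, 0, 0, 0.05, 0, -4, 0.95]
    - [0, 0, 0, 0.05, 0, -7, 0.95]
    - [0, 0, 0, 0.05, 0, -8, 0.95]
    - [0, 0, 0, 0.05, 0, -8, 0.95]
    - [0, 0, 0, 0.05, 0, -8, 0]
    - [0, 0, 0, 0.05, 0, -8, 0]
    - [0, 0, 0, 0.05, 0, -8, 0]
    - [0, 0, 0, 0.05, 0, -8, 0]
    - [0, 0, 0, 0.05, 0, -8, 0]
    - [0, 0, 0, 0.05, 0, -8, 0]
    - [0, 0, 0, 0.05, 0, -8, 0]
    - [0, 0, 0, 0.05, 0, -8, 0]

```text
time: 42.65
position: [0.443, -0.2622, 0.0152]
tool_rot: [2.648, 1.687, 0.003]
ft_force: [-0.5, 0.6, 7.0]
grip_width: 0.689
grip_force: 25.0
```

Request:
carry_out:
  steps:
    - [0, 0, 0, 0, 0, 0, 0]
    - [0, 0, 0, 0, 0, 3, 0]
    - [0, 0, 0, 0, 0, 6, 0]
    - [0, 0, 0, 0, 0, 8, 0]
    - [0, 0, 0, 0, 0, 8, 0]
    - [0, 0, 0, 0, 0, 8, 0]

```text
time: 43.25
position: [0.4414, -0.2613, 0.0935]
tool_rot: [-2.649, -1.688, -0.0]
ft_force: [-0.2, 0.6, -1.6]
grip_width: 0.687
grip_force: 25.0
```

Request:
carry_out:
  steps:
    - [0, 0, 22.5, 17.75, 14.45, 0, 0]
    - [0, 0, 22.5, 17.75, 14.45, 0, 0]
    - [0, 0, 22.5, 17.75, 14.45, 0, 0]
    - [0, 0, 22.5, 17.75, 14.45, 0, 0]
    - [0, 0, 22.5, 17.75, 14.45, 0, 0]
    - [0, 0, 22.5, 17.75, 14.45, 0, 0]
    - [0, 0, 22.5, 17.75, 14.45, 0, 0]
    - [0, 0, 22.5, 17.75, 14.45, -3, 0]
    - [0, 0, 22.5, 17.75, 14.45, -4.5, 0]
    - [0, 0, 22.5, 17.75, 14.45, -4.5, 0]
    - [0, 0, 22.5, 17.75, 14.45, -4.5, 0]
    - [0, 0, 22.5, 17.75, 14.45, -4.5, 0]

```text
time: 44.45
position: [0.6198, -0.118, 0.0502]
tool_rot: [2.269, 2.171, 0.002]
ft_force: [-0.1, -0.9, -1.2]
grip_width: 0.69
grip_force: 25.0
```

Request:
carry_out:
  steps:
    - [0, 0, 0, 0, 0.05, -1, 0]
    - [0, 0, 0, 0, 0.05, -2, 0]
    - [0, 0, 0, 0, 0.05, -2.4, 0]
    - [0, 0, 0, 0, 0.05, -2.4, 0]
    - [0, 0, 0, 0, 0.05, -2.4, 0.95]
    - [0, 0, 0, 0, 0.05, -2.4, 0.95]
    - [0, 0, 0, 0, 0.05, -2.4, 0.95]
    - [0, 0, 0, 0, 0.05, -2.4, 0.95]
    - [0, 0, 0, 0, 0.05, 2, 0.95]
    - [0, 0, 0, 0, 0.05, 6, 0.95]
    - [0, 0, 0, 0, 0.05, 10, 0.95]
    - [0, 0, 0, 0, 0.05, 14, 0.95]

```text
time: 45.65
position: [0.6191, -0.1169, 0.1907]
tool_rot: [2.269, 2.172, 0.0]
ft_force: [1.6, -0.7, -0.8]
grip_width: 0.948
grip_force: 0.0
```

Request:
carry_out:
  steps:
    - [0, 0, 0, -15, 0, 4, 0.95]
    - [0, 0, 0, -15, 0, 4, 0.95]
    - [0, 0, 0, -15, 0, 4, 0.95]
    - [0, 0, 0, -15, 0, 4, 0.95]
    - [0, 0, 0, -15, 0, 4, 0.95]
    - [0, 0, 0, -15, 0, 4, 0.95]
    - [0, 0, 0, -15, 0, 4, 0.95]

```text
time: 46.35
position: [0.4702, -0.1167, 0.2284]
tool_rot: [2.269, 2.173, -0.003]
ft_force: [-0.3, -0.5, 0.6]
grip_width: 0.952
grip_force: 0.0
```

Run:
```python
from seg import *
s=ctrl.get_state();print(s['position'],s['time'],s['ft_force'])
snap('top','t17');snap('side','s17')
b=cv2.resize(cv2.imread('pics/t17.png')[130:260,145:420],None,fx=1.7,fy=1.7,interpolation=3)
a=cv2.resize(cv2.imread('pics/s17.png')[170:400,200:340],None,fx=2.2,fy=2.2,interpolation=3)
b=np.vstack([b,np.zeros((a.shape[0]-b.shape[0],b.shape[1],3),'uint8')])
cv2.imwrite('pics/m17.png',np.hstack([a,b]))
```

```text
[ 0.47015359 -0.11667098  0.22841001] 46.35 [-0.28016913 -0.48257256  0.61228819]
```

View pics/m17.png

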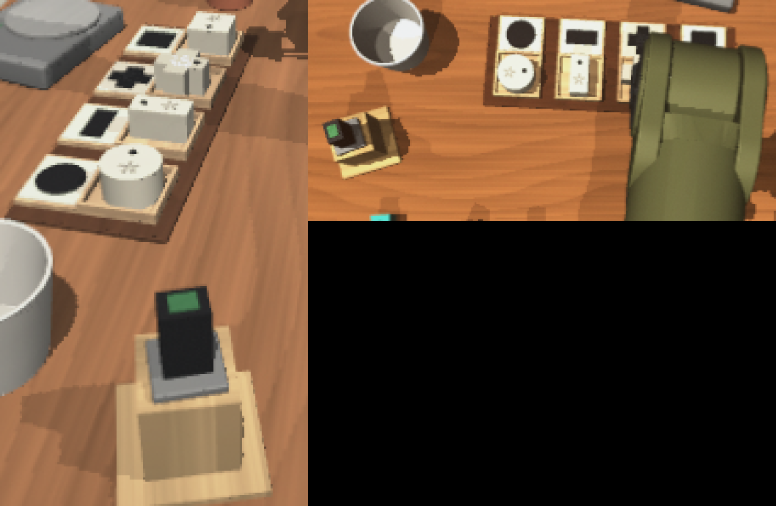

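The final picture shows all four moulds lying flat in the slots with their own outlines. The meter hangs upright, and neither the tub nor the jar was touched. Handing in.

```bash
python3 -c "from bench import ctrl;print(ctrl.close_job())"
```

```text
the job is handed in; nothing more can be done
None
```

I pressed the meter on all four dots in order for about two seconds each, hung it back upright, put each mould flat in its matching slot, and handed the job in at about 46 s; the hand-in returned no verdict.

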